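# Tap home the wedge of a re-handled club hammer

## Robot

A 7-joint arm with a two-finger parallel gripper is mounted at the origin on the work surface. World frame = base frame: x ahead of the robot, y to its left, z up, the work surface at z = 0. Lengths are in m, angles in rad, forces in N, time in s.
With the tool pointing down it reaches from about 0.4 to 0.875 m from the base axis. Payload 6.5 kg.
Tool frame: the origin (TCP) lies between the finger pads; the fingertips stand 17 mm ahead of it and the grasp point (between the pads) lies 2 mm behind it; y points along the fingers, x is the direction in which the jaws open and shut, and the axes are right-handed (so a half turn about y gives the same grasp; the last joint's range is limited). The gripper opens to 88 mm and grips with 3 to 60 N. Pads are 18 mm wide; open, the fingers measure 123 mm over their backs; the gripper's body (75 mm by 187 mm) begins 45 mm behind the grasp point.
Start: joints at [-1.356, 0.536, -0.004, 1.538, 0.003, 1.067, -0.071], TCP at [0.18, 0.625, 0.256] pointing down, gripper open.
Joint ranges: [-2.7, 2.7], [-0.37, 2.16], [-1.27, 1.26], [0.24, 2.4], [-1.31, 4.45], [0.19, 1.91], [-2.76, 2.76]. Speed limits (rad/s): [2.39, 2.39, 3.14, 3.14, 3.14, 3.14, 3.14].

## Interface

Orientations are given as [roll, pitch, yaw] about the fixed x, y, z axes, in that order (R = Rz(yaw) Ry(pitch) Rx(roll)).
In Python, from workcell import bot, optics gives the robot as it stands.
- The arm moves only by the tool step_arm, never from a script. Its argument "moves" is a list of rows, each a list of 7 numbers: the shift along the tool's x, y, z in cm, then the turn, a rotation vector about the tool's x, y, z in rad, then the finger opening in cm, from 0 to 8.81. A call has 1 to 20 rows; each row shifts and turns the commanded pose from where the row before left it, along the tool's axes as they then stand; what a row does not reach is not made up. A row lasts 1/8 s, in which the tool goes at most 62.5 mm and 10.7 degrees, less where a joint would pass 70% of its speed; a pose out of reach is approached as far as the arm can. A call is refused whole if a number of a shift passes 6.25 or a number of a turn 0.188, either way. A call with a gripper value outside its range is refused whole. The fingers move at their own pace and stop on an object; the grip force is fixed at half the most. Time passes only in rows, so rows that do not move let the fingers close. It gives the time, the measured TCP pose, the force and the opening at its end, in the units of the state.
- bot.sense(): the state, without advancing time (a new reading comes with each control period).
- optics.read_camera(name): name is "side" or "top"; returns the picture (480x640x3 uint8, red, green, blue); there is no depth.
- optics.camera_info(name): a dict with "fx", "fy", "cx", "cy" (pixels), "R" (3x3) and "t" (3): a world point X has camera coordinates R X + t. Camera axes: x right, y down, z forward; pixel columns grow to the right and rows downward; lengths in m; the calibration is good to about 2 mm. A picture is of the moment at which its call begins. camera_info takes no time and is no camera call.
- bot.sign_off(): hands the job in, once; it reports no verdict.
The state is a dict: "time": time; "joints": joint angles; "qvel": joint speeds; "tau": joint torques, N m; "tool_pos": TCP position; "tcp_rot": TCP orientation; "ft_force": force on the tool from outside, world axes, zero at the start; "torque": the same for the moment, N m; "gripper_width": finger opening in m.
Only numpy, scipy, OpenCV 4.12 (cv2) and the standard library are available. Lean on these libraries where they do the work, as an engineer would, in place of code of your own. Each camera call takes 0.05 s, during which the arm holds its last target.

## Task

The club hammer clamped upright in the red bench vice has just been given a new handle, and the dark wooden wedge is only started in the slot on top. Take the blue plastic driver (not the steel one of the same shape, which must stay standing where it is) and use its foot to tap the wedge down, never with the gripper itself, until it goes no further; then stand the blue driver upright on the bench again and let go.

Things in the scene. Friction and masses are not known exactly. Their poses are not given: they have to be found in the camera images.
- blue_driver_centre (a point): Blue plastic driver (the tool to use), loose, about 250 g, standing upright: a round flat-bottomed foot 44 mm in diameter and 25 mm high, then a round shaft 28 mm in diameter up to 100 mm (to grip), thin black band near its top. This point lies on its axis half-way up, 50 mm above the underside of the foot; z points up along the shaft.
- steel_driver_centre (a point): Bare steel driver of exactly the same shape and size, about 600 g, standing upright on the bench, at least 140 mm from the blue one; a bystander. This point lies on its axis, 50 mm above its underside.
- wedge_top (a point): Centre of the flat top (9 x 26 mm, long side along y; z up) of the dark wooden wedge upright in the slot of a steel hammer head: 110 mm long along y, 44 mm wide, its top level, 187 mm above the bench. The hammer stands in a red vice (base 200 x 110 mm, jaws 105 mm high), all fixed. The wedge is 15 to 23 mm proud of the head at first, 5 mm when home.
- wedge (a joint): How far the wedge has been driven straight down, in m: 0 is 23 mm proud of the head, 0.018 is home (hard stop, 5 mm proud). It starts between 0 and 0.008, moves only straight down, resists with about 6 N at first and 9 N near the end, and stays where it is left.
Not all that is in view belongs to the job. Of the things shaped like the part that bears blue_driver_centre, the blue one is meant.

How it is judged:
On the way:
1. the blue driver, held over the wedge, strikes or presses on it (contact force between blue_driver and wedge above 1 N and horizontal distance between blue_driver_centre and wedge_top below 0.04 m).
At the end, for the whole second after the job is handed in: The wedge is home (driven to within 3 mm of its stop), the blue driver stands upright (within 10 degrees) and at rest on the bench, anywhere, and the steel driver still stands within 20 mm of where it was (value of joint wedge above 0.015 m and angle between each of blue_driver_centre, steel_driver_centre's own z axis and vertical below 0.17 rad and height (world z) of blue_driver_centre between 0.04 and 0.06 m and linear speed of blue_driver below 0.02 m/s and distance of steel_driver_centre from where it was at the start of the episode below 0.02 m); the robot touches nothing.
It fails at once if the gripper's fingers or the arm push the wedge themselves (contact force between any of the fingers, the arm and wedge above 1 N).
It fails at once if the steel driver is moved by more than 20 mm or used on the wedge (distance of steel_driver_centre from where it was at the start of the episode above 0.02 m or contact force between steel_driver and wedge above 1 N).
It also fails if it takes over 61 s, if anything falls off the work surface, if the arm or the gripper's body presses on something with over 40 N, if the wrist force passes 120 N, or if a joint passes its speed limit or range.

## Working session

There is one attempt and no reset: what is moved stays moved. The work goes in short steps, Python scripts to look and compute and a tool call to move; the robot and the scene stay as the last step left them, time stands still between calls to the robot, and variables do not carry over. Pictures are saved under pics/ and viewed, and the job is handed in when it is done.

Besides the shell and the picture viewer there is one more tool, called by a JSON object that holds its "method" and its "body", one argument or row to a line. step_arm: Moves the arm, as the interface text tells. Its arguments: {"type":"object","properties":{"moves":{"type":"array","items":{"type":"array","items":{"type":"number"}}}},"required":["moves"]}

```bash
mkdir -p pics; python3 - <<'E'
from workcell import bot, optics
import cv2
for n in("side","top"):
    im=optics.read_camera(n); cv2.imwrite(f"pics/{n}0.png",im[:,:,::-1])
    c=optics.camera_info(n); print(n,c)
print(bot.sense())
E
```

```text
side {'fx': 443.1959070492907, 'fy': 443.1959070492907, 'cx': 320.84552601905614, 'cy': 239.91059641439162, 'R': array([[ 0.78843326, -0.61511271,  0.003059  ],
       [-0.45266043, -0.58355962, -0.67420821],
       [ 0.41649914,  0.53018348, -0.73853499]]), 't': array([-0.45286929,  0.32659811,  0.60720068])}
top {'fx': 458.2112571163723, 'fy': 458.2112571163723, 'cx': 318.542310475378, 'cy': 239.69494002128002, 'R': array([[ 0.02279157, -0.99964392,  0.01387723],
       [-0.98937275, -0.02454691, -0.14331441],
       [ 0.14360402, -0.01046339, -0.98957991]]), 't': array([-0.07416938,  0.54279731,  0.86313062])}
{'time': 0.1, 'joints': array([-1.35619432,  0.53709213, -0.00443182,  1.53872258,  0.00262195,
        1.06732225, -0.07116396]), 'qvel': array([ 0.00093757, -0.00053014, -0.00017121, -0.00368249, -0.00019966,
       -0.00144602,  0.00055592]), 'tau': array([ 2.28205783e-03, -5.72077703e+01,  9.93748605e-01, -2.52231252e+01,
       -5.61595929e-02,  1.33055021e-02,  4.71534236e-05]), 'tool_pos': array([0.18000975, 0.6240449 , 0.25494581]), 'tcp_rot': array([-1.57093282e+00,  1.53274062e-03,  1.29010661e+00]), 'ft_force': array([ 0.13717315,  1.01258477, -0.94347578]), 'torque': array([0.04638384, 0.00101849, 0.03147521]), 'gripper_width': 0.08849651610580357}
```

View pics/side0.png

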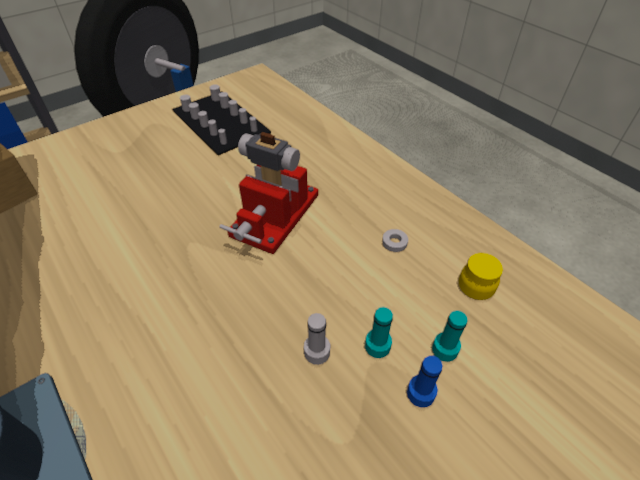

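View pics/top0.png

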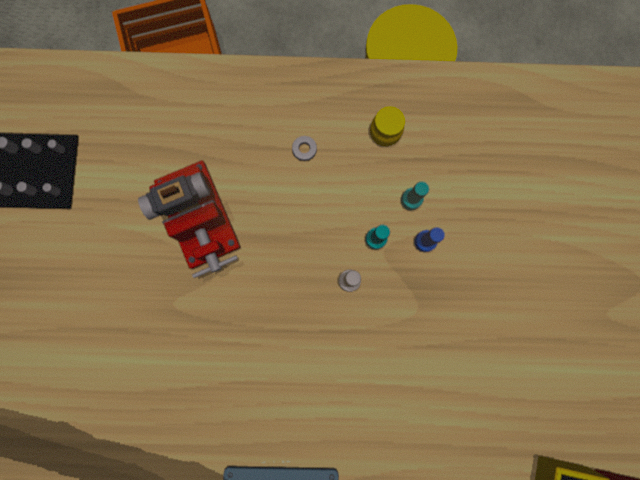

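```bash
python3 - <<'E'
import cv2,numpy as np
s=cv2.imread("pics/side0.png");t=cv2.imread("pics/top0.png")
z=lambda im,x,y,w,h,k:cv2.resize(im[y:y+h,x:x+w],None,fx=k,fy=k,interpolation=cv2.INTER_CUBIC)
cv2.imwrite("pics/c1.png",z(s,290,290,190,130,4))
cv2.imwrite("pics/c2.png",z(t,330,170,125,130,4.5))
cv2.imwrite("pics/c3.png",np.hstack([z(s,230,120,80,90,5),z(t,135,155,80,90,5)]))
E
```

```text
(no output)
```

View pics/c1.png

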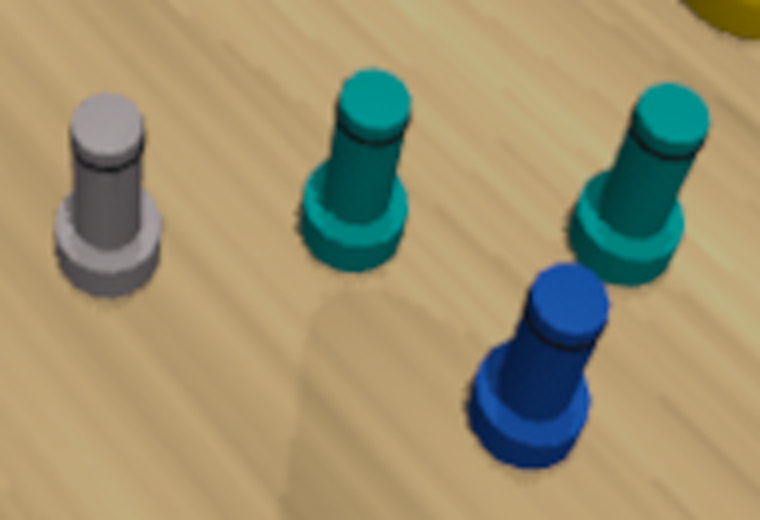

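View pics/c2.png

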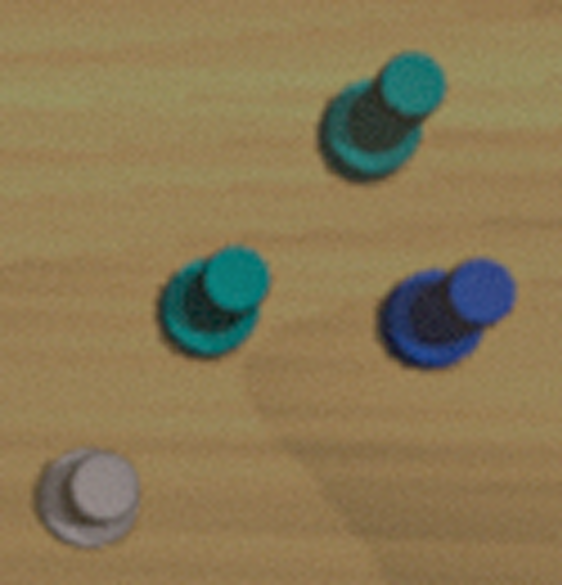

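View pics/c3.png

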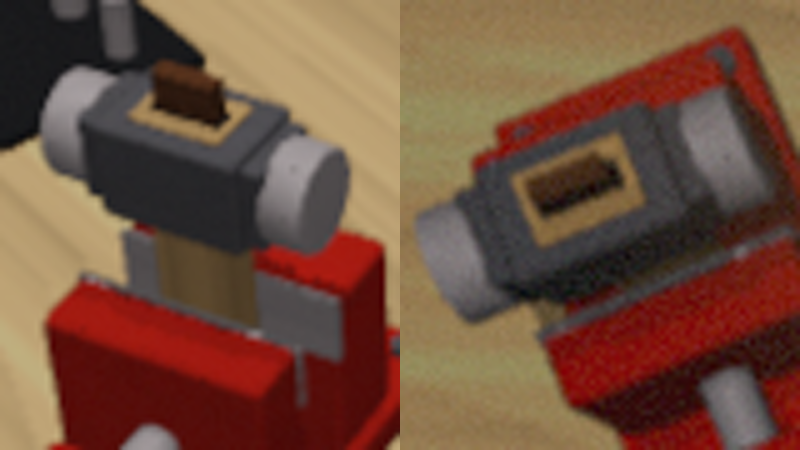

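```bash
cat > h.py <<'E'
import numpy as np
from workcell import bot, optics
C={n:optics.camera_info(n) for n in("side","top")}
def onz(n,u,v,z):
    c=C[n];o=-c["R"].T@c["t"];d=c["R"].T@np.array([(u-c["cx"])/c["fx"],(v-c["cy"])/c["fy"],1]);return o+d*(z-o[2])/d[2]
def tri(ps,pt):
    A=[];b=[]
    for n,(u,v) in(("side",ps),("top",pt)):
        c=C[n];o=-c["R"].T@c["t"];d=c["R"].T@np.array([(u-c["cx"])/c["fx"],(v-c["cy"])/c["fy"],1]);d/=np.linalg.norm(d)
        P=np.eye(3)-np.outer(d,d);A.append(P);b.append(P@o)
    return np.linalg.lstsq(np.vstack(A),np.hstack(b),rcond=None)[0]
def pr(n,X):
    c=C[n];p=c["R"]@np.array(X)+c["t"];return c["fx"]*p[0]/p[2]+c["cx"],c["fy"]*p[1]/p[2]+c["cy"]
E
python3 - <<'E'
from h import *
np.set_printoptions(precision=4,suppress=True)
for k,s,t in(("blue",(432,365.5),(437.1,235.1)),("tealA",(383.5,316),(382.4,232.2)),("tealB",(457.8,319.5),(421.6,188.9)),("steel",(316.8,321.8),(353.1,278.2))):
    print(k,tri(s,t),onz("side",*s,.1)[:2],onz("top",*t,.1)[:2])
s,t=(268,135.6),(168.6,191.4)
print("wedge",tri(s,t),onz("side",*s,.205)[:2],onz("top",*t,.205)[:2])
# head direction from top: face collar rectangle tan corners (crop px)
f=lambda x,y:onz("top",(x-400)/5+135,y/5+155,.187)
a=[f(*p) for p in((512,178),(622,133),(645,205),(540,248))]
for p in a: print(p)
# wedge dir
f=lambda x,y:onz("top",(x-400)/5+135,y/5+155,.205)
d=f(600,157)-f(527,190);print("wedge dir",d,np.degrees(np.arctan2(d[1],d[0])))
E
```

```text
blue [ 0.5504 -0.2801  0.0986] [ 0.5502 -0.2807] [ 0.5496 -0.2793]
tealA [ 0.5538 -0.1791  0.0963] [ 0.5526 -0.1809] [ 0.5525 -0.1781]
tealB [ 0.6379 -0.2525  0.0968] [ 0.6363 -0.2537] [ 0.6365 -0.2514]
steel [ 0.4674 -0.1256  0.0973] [ 0.4671 -0.1273] [ 0.4665 -0.125 ]
wedge [0.595  0.1852 0.2044] [0.5958 0.1839] [0.5935 0.1856]
[0.5988 0.2101 0.187 ]
[0.6152 0.1747 0.187 ]
[0.5908 0.1655 0.187 ]
[0.5753 0.1991 0.187 ]
wedge dir [ 0.0116 -0.0228  0.    ] -63.04101531225073
```

Candidates by side pixel: blue (423,385), teal A (380,335), teal B (450,335) and bare steel (317,340). The crop shows one saturated blue driver, and it is at top pixel (437,235). The two teal ones are decoys. Blue triangulates to (0.550, -0.280), cap z 0.099. The wedge triangulates to (0.595, 0.185), top z 0.204, which fits 17 mm proud.

I'll raise the arm and swing it over.

{"method": "step_arm", "body": {
  "moves": [
    [-0.4,-1.5,-5.8,0,0.092,0,7],
    [-0.4,-1.5,-5.8,0,0.092,0,7],
    [-0.4,-1.5,-5.8,0,0.092,0,7],
    [-0.4,-1.5,-5.8,0,0.092,0,7]
  ]
}}

```text
time: 0.6
tool_pos: [0.3859, 0.5149, 0.3157]
tcp_rot: [-1.571, 0.001, 0.919]
ft_force: [1.5, -0.3, 0.3]
gripper_width: 0.0698
```

{"method": "step_arm", "body": {
  "moves": [
    [-0.4,0,-6.0,0,0.095,0,7],
    [-0.4,0,-6.0,0,0.095,0,7],
    [-0.4,0,-6.0,0,0.095,0,7],
    [-0.4,0,-6.0,0,0.095,0,7],
    [-0.4,0,-6.0,0,0.095,0,7],
    [-0.4,0,-6.0,0,0.095,0,7],
    [-0.4,0,-6.0,0,0.095,0,7],
    [-0.4,0,-6.0,0,0.095,0,7],
    [-0.4,0,-6.0,0,0.095,0,7],
    [-0.4,0,-6.0,0,0.095,0,7],
    [-0.4,0,-6.0,0,0.095,0,7],
    [-0.4,0,-6.0,0,0.095,0,7],
    [-0.4,0,-6.0,0,0.095,0,7],
    [-0.4,0,-6.0,0,0.095,0,7],
    [0,0,0,0,0,0,7]
  ]
}}

```text
time: 2.48
tool_pos: [0.5654, -0.2494, 0.3159]
tcp_rot: [-1.574, 0.0, -0.418]
ft_force: [-0.3, 0.5, 0.4]
gripper_width: 0.0701
```

```bash
cat >> h.py <<'E'
from scipy.spatial.transform import Rotation as Ro
def goto(X):
    s=bot.sense();R=Ro.from_euler("xyz",s["tcp_rot"]).as_matrix()
    print("tcp",s["tool_pos"].round(4),s["tcp_rot"].round(4),"F",s["ft_force"].round(2),"tool cm",(R.T@(np.array(X)-s["tool_pos"])*100).round(2))
E
python3 - <<'E'
from h import *
goto([.550,-.280,.20])
E
```

```text
tcp [ 0.5654 -0.2494  0.3159] [-1.574   0.     -0.4182] F [-0.29  0.45  0.41] tool cm [-0.16 11.6  -3.39]
```

{"method": "step_arm", "body": {
  "moves": [
    [-0.16,2,-3.4,0,0,0,7],
    [0,5,0,0,0,0,7],
    [0,5,0,0,0,0,7],
    [0,3.6,0,0,0,0,7],
    [0,0,0,0,0,0,7]
  ]
}}

```text
time: 3.1
tool_pos: [0.5524, -0.2716, 0.157]
tcp_rot: [-1.57, 0.006, -0.406]
ft_force: [0.7, 0.8, 0.5]
gripper_width: 0.0698
```

```bash
python3 - <<'E'
from h import *
import cv2
goto([.550,-.280,.073])
z=lambda im,x,y,w,h,k:cv2.resize(im[y:y+h,x:x+w],None,fx=k,fy=k,interpolation=cv2.INTER_CUBIC)
a=optics.read_camera("side")[:,:,::-1];b=optics.read_camera("top")[:,:,::-1]
cv2.imwrite("pics/g1.png",np.hstack([z(a,300,200,200,220,2),z(b,330,150,200,220,2)]))
for n in("side","top"):print(n,pr(n,[.55,-.28,.1]))
E
```

```text
tcp [ 0.5524 -0.2716  0.157 ] [-1.5703  0.0061 -0.4063] F [0.69 0.77 0.52] tool cm [ 0.16  8.39 -0.87]
side (np.float64(431.5101512525266), np.float64(365.2319207727015))
top (np.float64(437.49960843746686), np.float64(234.9204851267621))
```

View pics/g1.png

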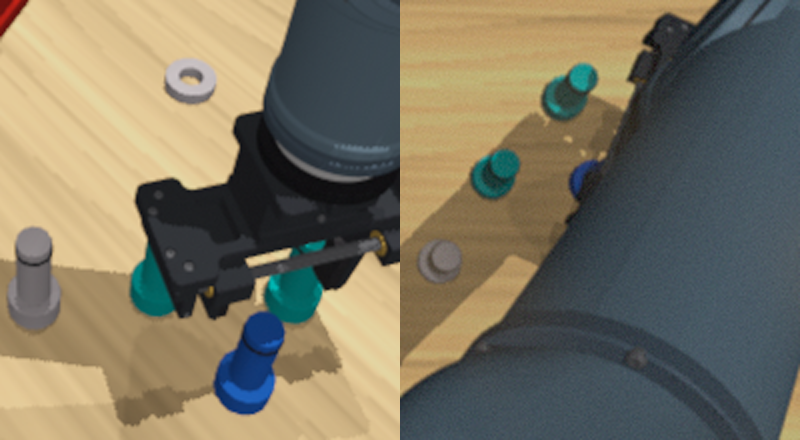

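{"method": "step_arm", "body": {
  "moves": [
    [0.15,0,-0.87,0,0,0,7],
    [0,0,0,0,0,0,7],
    [0,0,0,0,0,0,7]
  ]
}}

```text
time: 3.58
tool_pos: [0.552, -0.2827, 0.1605]
tcp_rot: [-1.571, -0.001, -0.408]
ft_force: [0.0, -0.0, 0.2]
gripper_width: 0.0699
```

```bash
python3 - <<'E'
from h import *
goto([.550,-.280,.073])
E
```

```text
tcp [ 0.552  -0.2827  0.1605] [-1.5705e+00 -1.2000e-03 -4.0830e-01] F [ 0.04 -0.01  0.19] tool cm [-0.3   8.75  0.17]
```

Settled. I'll descend gently, then check before closing.

{"method": "step_arm", "body": {
  "moves": [
    [-0.3,1.5,0.17,0,0,0,7],
    [0,2,0,0,0,0,7],
    [0,2,0,0,0,0,7],
    [0,2,0,0,0,0,7],
    [0,1.2,0,0,0,0,7],
    [0,0,0,0,0,0,7],
    [0,0,0,0,0,0,7]
  ]
}}

```text
time: 4.45
tool_pos: [0.55, -0.2801, 0.0732]
tcp_rot: [-1.571, -0.001, -0.408]
ft_force: [0.4, 0.0, -0.0]
gripper_width: 0.0696
```

```bash
python3 - <<'E'
from h import *
import cv2
goto([.550,-.280,.073])
z=lambda im,x,y,w,h,k:cv2.resize(im[y:y+h,x:x+w],None,fx=k,fy=k,interpolation=cv2.INTER_CUBIC)
a=optics.read_camera("side")[:,:,::-1]
cv2.imwrite("pics/g2.png",z(a,330,250,180,170,4)[:600])
E
```

```text
tcp [ 0.55   -0.2801  0.0732] [-1.5709e+00 -1.0000e-03 -4.0810e-01] F [ 0.4   0.03 -0.01] tool cm [-0.    0.02  0.01]
```

View pics/g2.png

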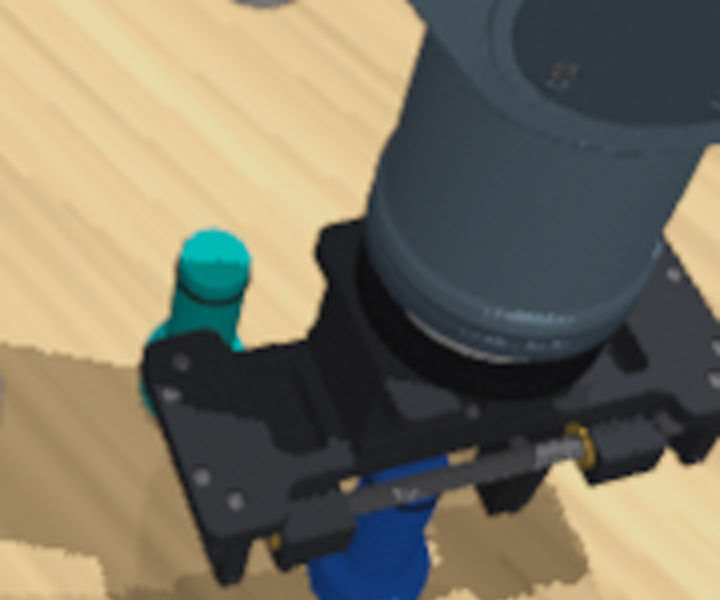

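The blue shaft is between the fingers and teal A is clear. Closing now.

{"method": "step_arm", "body": {
  "moves": [
    [0,0,0,0,0,0,0.5],
    [0,0,0,0,0,0,0.5],
    [0,0,0,0,0,0,0.5],
    [0,0,0,0,0,0,0.5],
    [0,0,0,0,0,0,0.5],
    [0,0,0,0,0,0,0.5],
    [0,-0.5,0,0,0,0,0.5],
    [0,-2,0,0,0,0,0.5],
    [0,-3,0,0,0,0,0.5],
    [0,-3,0,0,0,0,0.5],
    [0,0,0,0,0,0,0.5],
    [0,0,0,0,0,0,0.5]
  ]
}}

```text
time: 6.0
tool_pos: [0.5492, -0.2792, 0.1572]
tcp_rot: [-1.57, 0.001, -0.408]
ft_force: [-1.1, -0.2, -3.6]
gripper_width: 0.0272
```

```bash
python3 - <<'E'
from h import *
import cv2
goto([.550,-.280,.35])
z=lambda im,x,y,w,h,k:cv2.resize(im[y:y+h,x:x+w],None,fx=k,fy=k,interpolation=cv2.INTER_CUBIC)
a=optics.read_camera("side")[:,:,::-1]
cv2.imwrite("pics/g3.png",z(a,300,180,240,240,2.5))
E
```

```text
tcp [ 0.5492 -0.2792  0.1572] [-1.5704e+00  9.0000e-04 -4.0770e-01] F [-1.13 -0.25 -3.59] tool cm [  0.09 -19.28  -0.04]
```

View pics/g3.png

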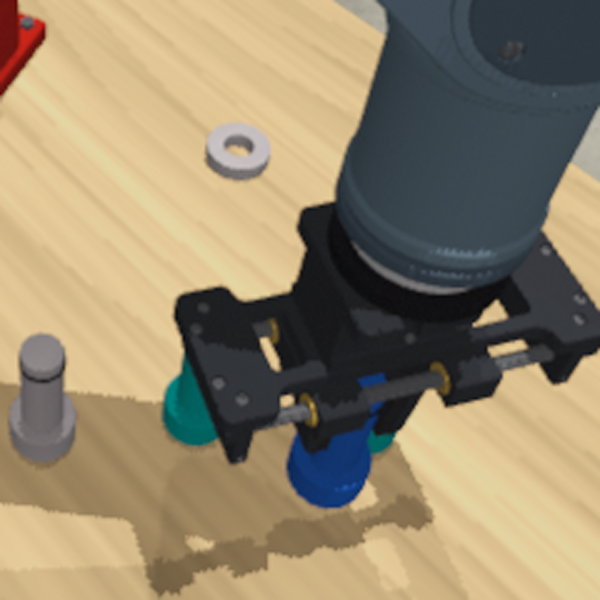

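Grasp holds: 27 mm opening, weight felt. I'll lift and swing to the hammer.

{"method": "step_arm", "body": {
  "moves": [
    [0,-5,0,0,0,0,0.5],
    [0,-6,0,0,0,0,0.5],
    [0,-6,0,0,0,0,0.5],
    [0,-2,4,0,-0.06,0,0.5],
    [-0.25,0,5.8,0,-0.093,0,0.5],
    [-0.25,0,5.8,0,-0.093,0,0.5],
    [-0.25,0,5.8,0,-0.093,0,0.5],
    [-0.25,0,5.8,0,-0.093,0,0.5],
    [-0.25,0,5.8,0,-0.093,0,0.5],
    [-0.25,0,5.8,0,-0.093,0,0.5],
    [-0.25,0,3,0,-0.05,0,0.5],
    [0,0,0,0,0,0,0.5],
    [0,0,0,0,0,0,0.5],
    [0,0,0,0,0,0,0.5]
  ]
}}

```text
time: 7.8
tool_pos: [0.5819, 0.127, 0.3474]
tcp_rot: [-1.572, 0.001, 0.257]
ft_force: [-0.7, -0.3, -3.0]
gripper_width: 0.0273
```

```bash
python3 - <<'E'
from h import *
goto([.595,.185,.30])
E
```

```text
tcp [0.5819 0.127  0.3474] [-1.5716e+00  6.0000e-04  2.5710e-01] F [-0.73 -0.33 -3.04] tool cm [2.74 4.73 5.28]
```

{"method": "step_arm", "body": {
  "moves": [
    [1.37,0,2.64,0,0,0,0.5],
    [1.37,0,2.64,0,0,0,0.5],
    [0,2,0,0,0,0,0.5],
    [0,2,0,0,0,0,0.5],
    [0,0,0,0,0,0,0.5],
    [0,0,0,0,0,0,0.5],
    [0,0,0,0,0,0,0.5]
  ]
}}

```text
time: 8.68
tool_pos: [0.5952, 0.1867, 0.3088]
tcp_rot: [-1.571, -0.002, 0.259]
ft_force: [0.3, -0.4, -3.4]
gripper_width: 0.0272
```

```bash
python3 - <<'E'
from h import *
import cv2
goto([.595,.185,.278])
z=lambda im,x,y,w,h,k:cv2.resize(im[y:y+h,x:x+w],None,fx=k,fy=k,interpolation=cv2.INTER_CUBIC)
a=optics.read_camera("side")[:,:,::-1]
cv2.imwrite("pics/g4.png",z(a,200,60,160,160,3.75))
E
```

```text
tcp [0.5952 0.1867 0.3088] [-1.5706 -0.0018  0.2594] F [ 0.26 -0.44 -3.39] tool cm [-0.07  3.08 -0.16]
```

View pics/g4.png

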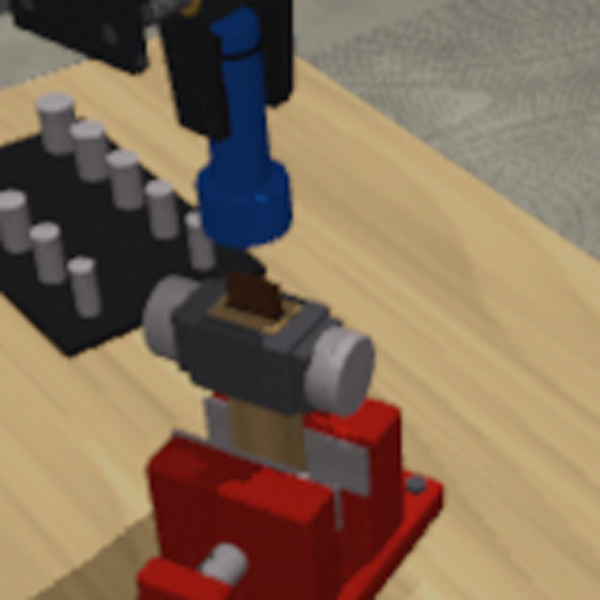

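{"method": "step_arm", "body": {
  "moves": [
    [0,1.2,0,0,0,0,0.5],
    [-0.05,1.2,-0.15,0,0,0,0.5],
    [0,0.4,0,0,0,0,0.5],
    [0,0.4,0,0,0,0,0.5],
    [0,0.3,0,0,0,0,0.5],
    [0,0.2,0,0,0,0,0.5],
    [0,0,0,0,0,0,0.5]
  ]
}}

```text
time: 9.6
tool_pos: [0.5943, 0.1853, 0.271]
tcp_rot: [-1.571, 0.0, 0.26]
ft_force: [-4.4, -1.5, 4.3]
gripper_width: 0.0273
```

{"method": "step_arm", "body": {
  "moves": [
    [0,0.2,0,0,0,0,0.5],
    [0,0.2,0,0,0,0,0.5],
    [0,0,0,0,0,0,0.5]
  ]
}}

```text
time: 9.98
tool_pos: [0.5944, 0.1853, 0.2668]
tcp_rot: [-1.571, 0.0, 0.26]
ft_force: [-3.7, -2.0, 4.6]
gripper_width: 0.0273
```

{"method": "step_arm", "body": {
  "moves": [
    [0,0.2,0,0,0,0,0.5],
    [0,0,0,0,0,0,0.5]
  ]
}}

```text
time: 10.22
tool_pos: [0.5944, 0.1853, 0.2648]
tcp_rot: [-1.571, 0.0, 0.26]
ft_force: [-4.2, -2.6, 4.3]
gripper_width: 0.0275
```

{"method": "step_arm", "body": {
  "moves": [
    [0,0.15,0,0,0,0,0.5],
    [0,0,0,0,0,0,0.5]
  ]
}}

```text
time: 10.48
tool_pos: [0.5945, 0.1853, 0.2645]
tcp_rot: [-1.57, -0.0, 0.26]
ft_force: [-6.4, -2.4, 11.3]
gripper_width: 0.0275
```

```bash
python3 - <<'E'
from h import *
import cv2
goto([.595,.185,.262])
z=lambda im,x,y,w,h,k:cv2.resize(im[y:y+h,x:x+w],None,fx=k,fy=k,interpolation=cv2.INTER_CUBIC)
a=optics.read_camera("side")[:,:,::-1]
cv2.imwrite("pics/g5.png",z(a,220,70,100,100,6))
E
```

```text
tcp [0.5945 0.1853 0.2645] [-1.5705e+00 -4.0000e-04  2.5990e-01] F [-6.36 -2.4  11.32] tool cm [ 0.04  0.25 -0.04]
```

View pics/g5.png

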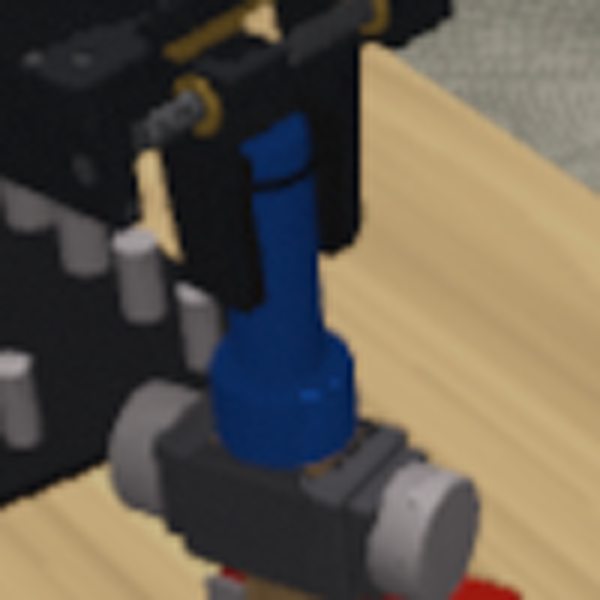

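The stop seems reached: underside at 0.1915 against 0.192 for home, and the force is rising. One more press to confirm.

{"method": "step_arm", "body": {
  "moves": [
    [0,0.1,0,0,0,0,0.5],
    [0,0,0,0,0,0,0.5]
  ]
}}

```text
time: 10.78
tool_pos: [0.5947, 0.1853, 0.2644]
tcp_rot: [-1.57, -0.001, 0.26]
ft_force: [-9.2, -2.5, 17.8]
gripper_width: 0.0274
```

{"method": "step_arm", "body": {
  "moves": [
    [0,-0.4,0,0,0,0,0.5],
    [0,-2,0,0,0,0,0.5],
    [0,-5,0,0,0,0,0.5],
    [0,-3,-3,0,0,0,0.5],
    [-0.25,0,-5,0,0.08,0,0.5],
    [-0.25,0,-5,0,0.08,0,0.5],
    [-0.25,0,-5,0,0.08,0,0.5],
    [-0.25,0,-4,0,0.08,0,0.5],
    [0,0,0,0,0,0,0.5],
    [0,0,0,0,0,0,0.5]
  ]
}}

```text
time: 12.02
tool_pos: [0.6202, -0.0311, 0.3656]
tcp_rot: [-1.57, 0.0, -0.059]
ft_force: [0.6, 1.0, -2.8]
gripper_width: 0.0273
```

```bash
python3 - <<'E'
from h import *
import cv2
goto([.600,-.060,.12])
print(onz("top",304,148,0))
z=lambda im,x,y,w,h,k:cv2.resize(im[y:y+h,x:x+w],None,fx=k,fy=k,interpolation=cv2.INTER_CUBIC)
a=optics.read_camera("side")[:,:,::-1]
cv2.imwrite("pics/g6.png",np.hstack([z(a,230,110,80,90,5),z(a,230,40,180,225,2)]))
E
```

```text
tcp [ 0.6202 -0.0311  0.3656] [-1.5701  0.     -0.0585] F [ 0.65  1.05 -2.79] tool cm [-1.85 24.55 -3.02]
[ 0.74557486 -0.02638589  0.        ]
```

View pics/g6.png

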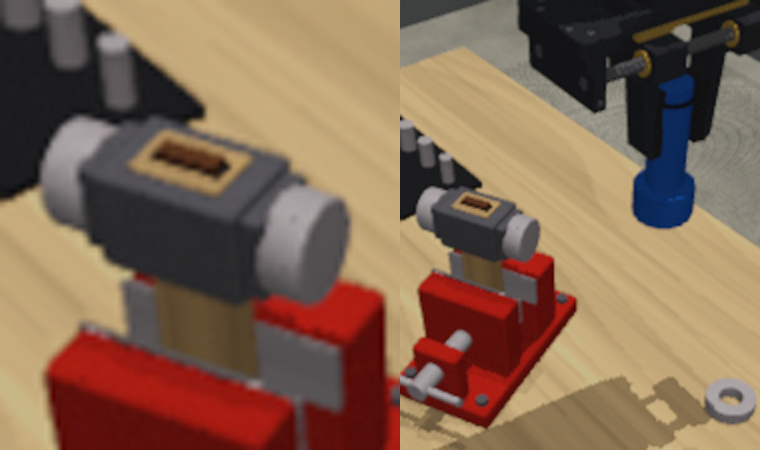

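The wedge now stands only a few mm proud, and the driver is upright in the grip. I'll place it on clear bench near (0.60, -0.06).

{"method": "step_arm", "body": {
  "moves": [
    [-0.9,3,-1.5,0,0,0,0.5],
    [-0.9,4,-1.5,0,0,0,0.5],
    [0,5,0,0,0,0,0.5],
    [0,5,0,0,0,0,0.5],
    [0,4.5,0,0,0,0,0.5],
    [0,3,0,0,0,0,0.5],
    [0,0,0,0,0,0,0.5],
    [0,0,0,0,0,0,0.5]
  ]
}}

```text
time: 13.08
tool_pos: [0.6013, -0.0604, 0.1224]
tcp_rot: [-1.571, -0.002, -0.059]
ft_force: [-0.4, -0.2, -3.0]
gripper_width: 0.0273
```

```bash
python3 - <<'E'
from h import *
import cv2
goto([.600,-.060,.073])
z=lambda im,x,y,w,h,k:cv2.resize(im[y:y+h,x:x+w],None,fx=k,fy=k,interpolation=cv2.INTER_CUBIC)
a=optics.read_camera("side")[:,:,::-1]
cv2.imwrite("pics/g7.png",z(a,280,150,200,200,3))
E
```

```text
tcp [ 0.6013 -0.0604  0.1224] [-1.5705 -0.0021 -0.0586] F [-0.45 -0.18 -3.  ] tool cm [-0.15  4.94  0.03]
```

View pics/g7.png

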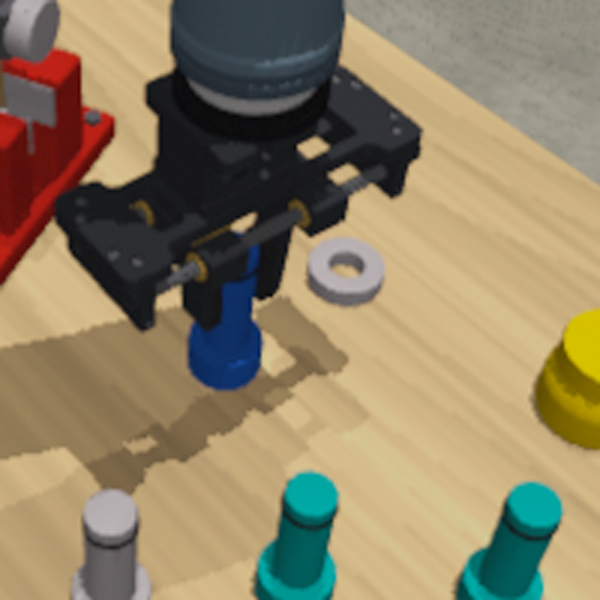

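The spot is clear. I'll lower it to just above contact and then creep down.

{"method": "step_arm", "body": {
  "moves": [
    [0,2.5,0,0,0,0,0.5],
    [0,1.5,0,0,0,0,0.5],
    [0,0.5,0,0,0,0,0.5],
    [0,0.3,0,0,0,0,0.5],
    [0,0.1,0,0,0,0,0.5],
    [0,0,0,0,0,0,0.5],
    [0,0,0,0,0,0,0.5]
  ]
}}

```text
time: 14.0
tool_pos: [0.6005, -0.0612, 0.0727]
tcp_rot: [-1.571, -0.001, -0.06]
ft_force: [0.4, 0.4, -1.7]
gripper_width: 0.0277
```

{"method": "step_arm", "body": {
  "moves": [
    [0,0.05,0,0,0,0,0.5],
    [0,0,0,0,0,0,0.5]
  ]
}}

```text
time: 14.25
tool_pos: [0.6007, -0.0612, 0.0726]
tcp_rot: [-1.571, -0.001, -0.06]
ft_force: [-1.4, 0.5, 4.8]
gripper_width: 0.0273
```

On the bench, with the force changed by about +8 N. Releasing.

{"method": "step_arm", "body": {
  "moves": [
    [0,0,0,0,0,0,4],
    [0,0,0,0,0,0,6],
    [0,0,0,0,0,0,7],
    [0,0,0,0,0,0,7],
    [0,0,0,0,0,0,7],
    [0,0,0,0,0,0,7],
    [0,-1,0,0,0,0,7],
    [0,-3,0,0,0,0,7],
    [0,-5,0,0,0,0,7],
    [0,-5,0,0,0,0,7],
    [0,-5,0,0,0,0,7],
    [-4,-3,0,0,0,0,7],
    [-5,0,0,0,0,0,7],
    [-4,0,0,0,0,0,7],
    [0,0,0,0,0,0,7],
    [0,0,0,0,0,0,7]
  ]
}}

```text
time: 16.25
tool_pos: [0.4712, -0.0533, 0.2925]
tcp_rot: [-1.57, -0.002, -0.06]
ft_force: [0.4, -0.6, 0.3]
gripper_width: 0.0701
```

```bash
python3 - <<'E'
from h import *
import cv2
goto([.600,-.060,.073])
a=optics.read_camera("side")[:,:,::-1];b=optics.read_camera("top")[:,:,::-1]
cv2.imwrite("pics/f1.png",a);cv2.imwrite("pics/f2.png",b)
for X in([.6,-.061,.1],[.4668,-.126,.1]):
  for n in("side","top"):print(n,pr(n,X))
E
```

```text
tcp [ 0.4712 -0.0533  0.2925] [-1.5704 -0.0019 -0.0598] F [ 0.38 -0.64  0.35] tool cm [12.85 21.97  0.09]
side (np.float64(355.0888996674384), np.float64(253.590710343638))
top (np.float64(319.5500640402954), np.float64(205.41663966965154))
side (np.float64(316.139400427354), np.float64(321.3152849249373))
top (np.float64(353.6639340334062), np.float64(278.06770200881135))
```

View pics/f1.png

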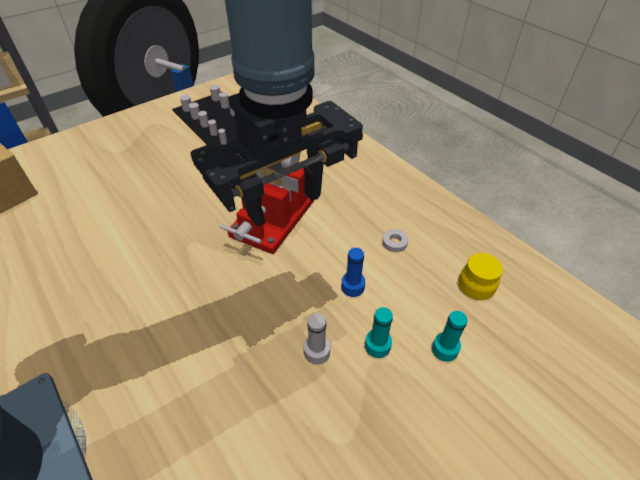

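View pics/f2.png

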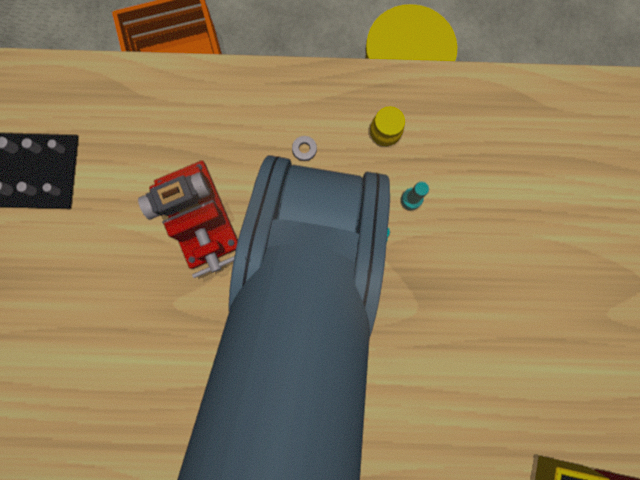

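```bash
python3 - <<'E'
from h import *
import cv2
b=cv2.imread("pics/f2.png")
cv2.imwrite("pics/f3.png",cv2.resize(b[165:225,135:215],None,fx=8,fy=8,interpolation=cv2.INTER_CUBIC))
for z in(.204,.195,.192):print(z,pr("side",[.595,.185,z]),pr("top",[.595,.185,z]))
E
```

```text
0.204 (np.float64(267.31381077962925), np.float64(135.9482655300942)) (np.float64(169.21577880097323), np.float64(190.68667811777198))
0.195 (np.float64(267.7385038523442), np.float64(140.12615247245554)) (np.float64(170.9044548469875), np.float64(192.0499951792665))
0.192 (np.float64(267.87852180500886), np.float64(141.50356880843273)) (np.float64(171.45851264783508), np.float64(192.4973020826435))
```

View pics/f3.png

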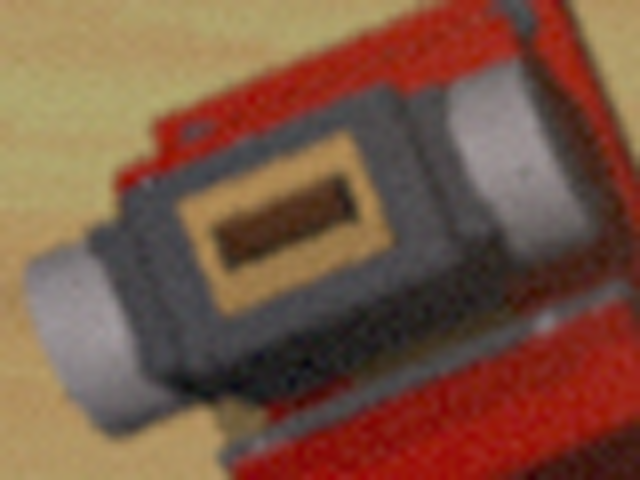

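The wedge top is at top pixel (170.4, 192.5) and side pixel (268, 141), which matches z ≈ 0.192, so it is home. Handing in.

```bash
python3 -c "
from workcell import bot
print(bot.sign_off())"
```

```text
the job is handed in; nothing more can be done
None
```

I drove the wedge home with the foot of the blue driver, stood the driver upright on clear bench and let go. I handed the job in at about 16.4 s of the 61 s allowed; the interface gives no verdict.

- **Wedge:** with the driver pressing, the tool stopped at z 0.2644, which puts the foot at about 0.191 m against 0.192 m for home. Two further presses moved it only 0.4 mm while the vertical force reading rose from 4 to 18 N. Afterwards the wedge top in the side view matched z ≈ 0.192. The top view agreed in row but was about 1 px off in column, within the calibration error.
- **Blue driver:** it stands upright at about (0.600, -0.061), with its cap within a pixel of the predicted position in the side view. The arm hid it from the top camera, so only the side view confirms this.
- **Steel driver:** in the side view it is within 1 px of where it started. The arm hid it from the top camera too.
- **Gripper:** it is raised well clear, with its force reading near zero.

No check failed. One sideways shift before the grasp was still settling when I first read it, so I corrected it before going down.

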